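# Plug in the coding plug, then hold the interlock key turned

## Robot

A 6-joint arm with a two-finger parallel gripper is mounted at the origin on a cart in front of the work surface, level with it; the furniture and walls round the work are solid. World frame = base frame: x ahead of the robot, y to its left, z up, the work surface at z = 0. Lengths are in m, angles in rad, forces in N, time in s.
With the tool pointing down it reaches from about 0.275 to 0.75 m from the base axis. Payload 10.2 kg.
Tool frame: the origin (TCP) lies midway between the tips of the shut fingers; the grasp point (between the pads) lies ctrl.pinch_z behind it (ctrl.pinch_z is the distance from the TCP to the grasp point, in m); z points along the fingers, y is the line along which they close (so a half turn about z gives the same grasp; the last joint's range is limited). The gripper opens to 88 mm and grips with 3 to 60 N. Pads are 18 mm wide; open, the fingers measure 123 mm over their backs; the gripper's body (75 mm by 187 mm) begins 45 mm behind the grasp point.
Start: joints at [-1.355, 0.313, 1.498, -0, 1.331, -0.223], TCP at [0.223, -0.475, 0.239] pointing down, gripper open.
Joint ranges: [-2.94, 2.94], [-0.97, 2.17], [0.19, 2.56], [-1.23, 4.37], [0.02, 3.11], [-2.88, 2.88]. Speed limits (rad/s): [2.39, 2.39, 3.01, 3.14, 3.14, 3.14].

## Interface

Orientations are given as [roll, pitch, yaw] about the fixed x, y, z axes, in that order (R = Rz(yaw) Ry(pitch) Rx(roll)).
In Python, from bench import monitor, grab_frame, get_calibration, job, ctrl gives the robot as it stands. The module is installed in compiled form; this text tells all that it offers.
- The arm moves only by the shell command python3 -m jog 'ROWS'. ROWS is JSON, a list of rows, each an object of numbers: "fingers": the opening, from 0 (shut) to 1 (fully open); "dx", "dy", "dz": the shift along the tool's x, y, z as a fraction of full scale; "ax", "ay", "az": the turn, a rotation vector about the tool's x, y, z as a fraction of full scale. In form: [{"fingers": .., "dx": .., "dy": .., "dz": .., "ax": .., "ay": .., "az": ..}, ...]. A call has 1 to 10 rows; each row is the pose to reach, as a shift and turn from the pose commanded when the call began, along the tool's axes at that moment, turning the shorter way round; what a row does not reach only later rows make up. Full scale, the value 1, is 120 mm for a shift and 360 degrees for a turn. A row lasts 1/12 s, in which the tool goes at most 41.7 mm and 7.16 degrees, less where a joint would pass 70% of its speed; a pose out of reach is approached as far as the arm can. A call with a number of a shift or a turn outside -1 to 1 is refused whole. A call with a gripper value outside its range is refused whole. The fingers move at their own pace and stop on an object; the grip force is fixed at half the most. Time passes only in rows, so rows that repeat a pose let the fingers close. It gives the time, the measured TCP pose, the force, the opening and the grip force at its end, in the units of the state.
- monitor.get_obs(): the state, without advancing time (a new reading comes with each control period).
- grab_frame(name): name is "scene" or "top"; returns the picture (400x640x3 uint8, red, green, blue); there is no depth.
- get_calibration(name): a dict with "fovy" (degrees; the focal length in pixels is half the picture's height over the tangent of half this angle, whatever the lens; pixels are square), "cx", "cy" (the principal point, pixels), "R" (3x3) and "t" (3): a world point X has camera coordinates R X + t. Camera axes: x right, y down, z forward; pixel columns grow to the right and rows downward; lengths in m; the calibration is good to about 2 mm. A picture is of the moment at which its call begins. get_calibration takes no time and is no camera call.
- job.sign_off(): hands the job in; it is judged then, once.
The state is a dict: "time": time; "q": joint angles; "joint_velocities": joint speeds; "tau": joint torques, N m; "eef_pos": TCP position; "orientation": TCP orientation; "ft_force": force on the tool from outside, world axes, zero at the start; "ft_torque": the same for the moment, N m; "grip_width": finger opening in m; "grip_force": force on a finger pad.
Only numpy, scipy, OpenCV 4.12 (cv2) and the standard library are available. Lean on these libraries where they do the work, as an engineer would, in place of code of your own. Each camera call takes 0.05 s, during which the arm holds its last target. There are 200 camera calls.

## Task

Reset the supply interlock box on the worktop: first push the orange coding plug fully home into its socket and let go of it, then take the blue-headed key out of its wooden rest and work it down into the keyway past the sticky pins, wiggling a little where it sticks, until its collar sits flat on the steel plate. Then turn the key a quarter turn clockwise (seen from above) against its spring and finish while still gripping it and holding it turned. Leave the ramekin, the tin and the jam jar where they stand.

Things in the scene. Friction and masses are not known exactly. Their poses are not given: they have to be found in the camera images.
- plug_head (a point): Centre of the loose orange plug's head, 36 (x) x 30 (y) x 46 (z) mm, 23 mm above its shoulder. The plug stands upright on its grey foot (26 x 20 mm, 14 mm deep, its lowest 4 mm tapered to 22 x 16), so this point starts 37 mm above the worktop. x runs along the longer side of head and foot, z is up. A half turn about z makes no difference. About 90 g.
- plug_shoulder (a point): Centre of the plug's shoulder, the underside of its head, 23 mm under plug_head; it rests on the socket plate when the plug is home.
- plug: The plug as a whole; origin at the centre of the underside of its foot. Where the plug and the key rest stand varies, and they may have changed sides.
- interlock: The grey box, fixed to the worktop, 110 (x) x 220 (y) x 60 (z) mm; origin at the centre of its underside. Place and yaw vary. On top, on its y axis, the plug socket (black square plate, 55 mm to +y) and the keyway (steel square plate with a red arc of dots, 55 mm to -y).
- socket_mouth (a point): Centre of the mouth of the plug socket, level with the box top, 60 mm above the worktop; axes of the box. A square-edged hole 28.6 (x) x 22.6 (y) mm, 18 mm deep, straight down.
- keyway_mouth (a point): Centre of the mouth of the keyway, level with the box top, 60 mm above the worktop; axes of the box (they do not turn with the barrel). A square-edged slot 16.6 (x) x 7.6 (y) mm in a plate 6 mm thick; the hidden barrel under it has a slot 17.5 x 6.6 mm, aligned with it at joint value 0.
- key_bow (a point): Centre of the key's blue head (bow), the part to grip, 26 (x, along the blade's width) x 10 (y) x 40 (z) mm: take it across the 10 mm. The key stands upright, blade down, in its rest, so this point starts 64 mm above the worktop; it is 24 mm above the underside of the collar. A half turn about z makes no difference to the fit. About 60 g.
- key_collar (a point): Centre of the underside of the key's round steel collar (18 mm across, 4 mm thick); axes as key_bow. Below it a round neck 6 mm thick and 9 mm long, then the blade 14 (x) x 5 (y) mm, its last 10 mm tapered to 5 x 2 mm; the tip is 33 mm below this point. Home, the collar rests on the steel plate; only then can the key turn, and once turned it cannot be drawn out.
- key: The key as a whole; origin at key_collar. Lift it at least 35 mm straight up to clear its rest.
- key_rest: Fixed wooden block, 55 (x) x 50 (y) x 40 (z) mm, origin at the centre of its underside, with a loose slot 19 (x) x 10 (y) mm in which the key stands, its collar on top.
- barrel (a joint): Lock barrel, moved only by the key: 0 at rest, grows clockwise seen from above to a stop at 1.57 rad. A spring (0.02 N m at 0, 0.08 at the stop) drives it back when let go. It lags the key by about 0.15 rad of play: turn a full quarter or a little more. Two pairs of sticky sprung pins press on the blade's edges over the last 16 mm of insertion; each pair takes 5 to 15 N to pass.
- ramekin_mid (a point): Middle of a white ribbed ramekin, 69 mm across, 46 mm high, standing in front of the box: leave alone.
- tin_mid (a point): Middle of a food tin, 75 mm across, 58 mm high: leave alone.
- jam_jar_mid (a point): Middle of a jam jar with a white lid, 69 mm across, 99 mm high: leave alone.

How it is judged:
By the outcome, as a careful person would: the job done as asked, in the order asked, and still so for the second after the job is handed in, while the arm keeps its last pose, push and grip.
It also fails if it takes over 72 s, if anything falls off the work surface, if the arm or the gripper's body presses on something with over 40 N, if the wrist force passes 120 N, or if a joint passes its speed limit or range.

## Working session

There is one attempt and no reset: what is moved stays moved. The work goes in short steps, Python scripts to look and compute and a shell command to move; the robot and the scene stay as the last step left them, time stands still between calls to the robot, and variables do not carry over. Pictures are saved under pics/ and viewed, at most 10 in all, crops included, and the job is handed in when it is done.

```bash
mkdir -p pics
python3 - <<'E'
from bench import monitor, grab_frame, get_calibration, job, ctrl
import cv2, numpy as np
for n in ("scene","top"):
    cv2.imwrite(f"pics/{n}0.png",grab_frame(n)[:,:,::-1]); c=get_calibration(n); print(n,c, -np.array(c["R"]).T@np.array(c["t"]))
print(monitor.get_obs(), ctrl.pinch_z)
E
```

```text
scene {'fovy': 55.32523474742798, 'cx': 320.40107880957635, 'cy': 196.69900408633498, 'R': array([[-0.88596272, -0.4635832 ,  0.01267613],
       [-0.24626394,  0.44712671, -0.85990219],
       [ 0.39296837, -0.76496295, -0.51030142]]), 't': array([0.49031806, 0.20808733, 0.76229657])} [0.18608949 0.71739045 0.56172044]
top {'fovy': 57.0025050783031, 'cx': 320.03256015537653, 'cy': 206.09262723827143, 'R': array([[ 0.02458511, -0.99969152, -0.00352686],
       [-0.99584926, -0.02418105, -0.08774699],
       [ 0.08763463,  0.00566949, -0.99613655]]), 't': array([-9.18108004e-04,  5.45459832e-01,  1.21208787e+00])} [0.43699746 0.00540004 1.25526425]
{'time': 0.1, 'q': array([-1.35541631e+00,  3.13402728e-01,  1.49832389e+00, -9.23579801e-06,
        1.33099204e+00, -2.23390001e-01]), 'joint_velocities': array([-0.00087754, -0.00094502, -0.00166566,  0.00075235,  0.00128336,
        0.00077036]), 'tau': array([ 2.17347879e-03, -4.02813506e+01, -2.52643704e+01,  6.95211324e-02,
        3.42514529e-02, -4.04403056e-05]), 'eef_pos': array([ 0.22298037, -0.47506699,  0.23822787]), 'orientation': array([-3.14049264e+00, -2.40704994e-04,  4.38772083e-01]), 'ft_force': array([ 0.84605334,  0.55731879, -0.645056  ]), 'ft_torque': array([ 0.02146482,  0.00260284, -0.02397178]), 'grip_force': 0.0, 'grip_width': 0.08807455009285514} 0.0187
```

View pics/scene0.png

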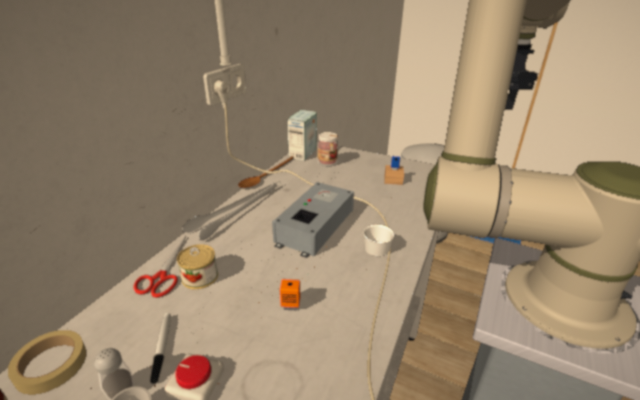

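View pics/top0.png

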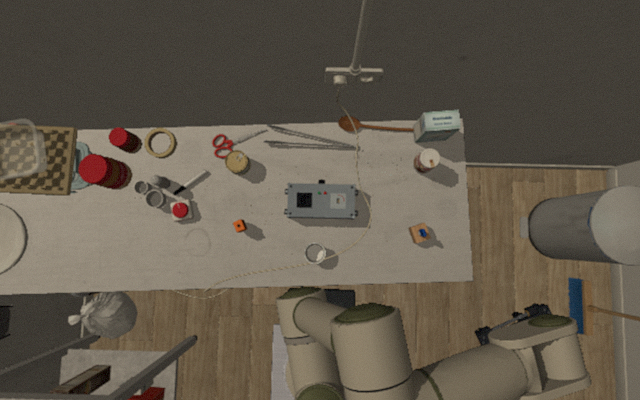

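The scene view shows the orange plug at about (290,294), the box with its black socket plate at (305,216), the key and rest at (395,170), and the ramekin at (378,240). In the top view the plug is at (240,226), the box at (321,200), the key at (423,233) and the ramekin at (316,254). I'll zoom in next.

Run:
```python
import cv2, numpy as np
t=cv2.imread("pics/top0.png"); s=cv2.imread("pics/scene0.png")
def crop(i,x,y,w,h,W,H): return cv2.resize(i[y:y+h,x:x+w],(W,H),interpolation=cv2.INTER_CUBIC)
a=np.hstack([crop(t,280,175,100,50,600,300),crop(t,225,212,33,50,198,300)])
b=np.hstack([crop(s,265,175,100,75,400,300),crop(s,375,150,33,50,198,300),crop(t,405,212,33,50,200,300)])
cv2.imwrite("pics/z.png",np.vstack([a,b]))
```

```text
(no output)
```

View pics/z.png

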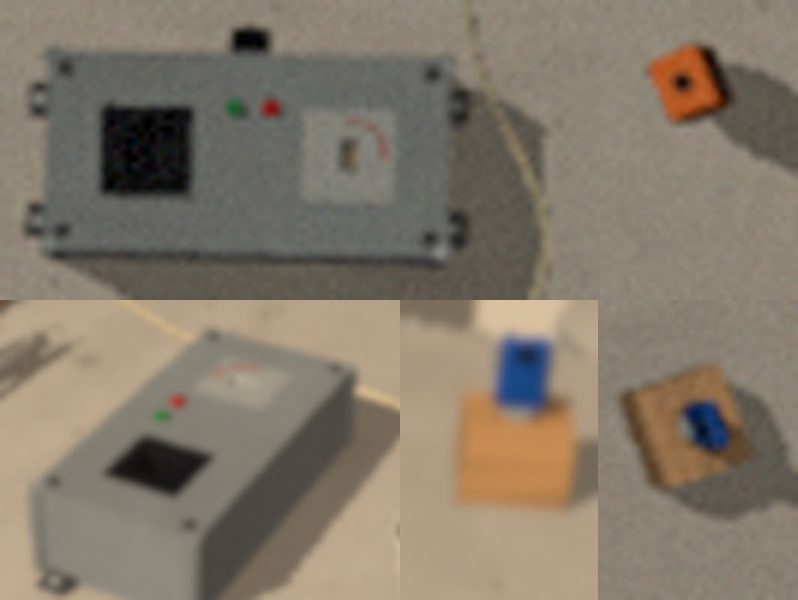

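The zoom shows the black socket plate on the left of the box and the steel keyway plate on the right, with the box nearly square to the world. The plug and the key rest are both yawed. Now to measure them.

```bash
cat > h.py <<'E'
import cv2, numpy as np
from bench import get_calibration
def ray(n,px):
    c=get_calibration(n); f=200/np.tan(np.radians(c["fovy"]/2)); R=np.array(c["R"]); o=-R.T@np.array(c["t"])
    d=R.T@np.array([(px[0]-c["cx"])/f,(px[1]-c["cy"])/f,1]); return o,d
def onz(n,px,z):
    o,d=ray(n,px); return o+d*(z-o[2])/d[2]
def proj(n,X):
    c=get_calibration(n); f=200/np.tan(np.radians(c["fovy"]/2)); p=np.array(c["R"])@X+np.array(c["t"]); return np.array([c["cx"]+f*p[0]/p[2],c["cy"]+f*p[1]/p[2]])
def blob(im,mask,roi):
    """largest blob contour in roi x,y,w,h -> contour (float full coords) """
    x,y,w,h=roi; k=8
    m=mask[y:y+h,x:x+w].astype(np.float32)
    m=cv2.GaussianBlur(cv2.resize(m,None,fx=k,fy=k,interpolation=cv2.INTER_LINEAR),(0,0),3)
    cs,_=cv2.findContours((m>.5).astype(np.uint8),cv2.RETR_EXTERNAL,cv2.CHAIN_APPROX_NONE)
    c=max(cs,key=cv2.contourArea)[:,0].astype(float)
    return (c+.5)/k-.5+[x,y]
def rect(n,c,z):
    P=np.array([onz(n,p,z)[:2] for p in c]); r=cv2.minAreaRect((P*1000).astype(np.float32)); return r
E
cat > m.py <<'E'
from h import *
import sys
t=cv2.imread(sys.argv[1]).astype(int); s=cv2.imread(sys.argv[2]).astype(int)
def hsv(i): return cv2.cvtColor(i.astype(np.uint8),cv2.COLOR_BGR2HSV).astype(int)
T,S=hsv(t),hsv(s)
blk=lambda H:H[...,2]<60
org=lambda H:(H[...,0]<14)&(H[...,1]>170)&(H[...,2]>80)
wood=lambda H:(H[...,0]<22)&(H[...,1]>105)&(H[...,2]>60)
blue=lambda H:(abs(H[...,0]-112)<14)&(H[...,1]>130)
steel=lambda i:(i.min(-1)>128)
def show(name,n,c,z):
    print(name,n,"px",c.mean(0).round(1),"rect mm/deg",[np.round(v,1) for v in rect(n,c,z)])
def go(name,n,im,m,roi,z):
    try: show(name,n,blob(im,m,roi),z)
    except Exception as e: print(name,n,e)
go("plugtop","top",t,org(T),(228,212,26,26),.06)
go("socket","top",t,blk(T),(293,188,22,24),.06)
go("socket","scene",s,blk(S),(288,206,32,20),.06)
go("steel","top",t,steel(t),(328,190,21,22),.06)
go("wood","top",t,wood(T)|blue(T),(405,220,28,28),.04)
go("blue","top",t,blue(T),(412,222,20,24),.084)
go("blue","scene",s,blue(S),(385,150,20,24),.084)
E
python3 m.py pics/top0.png pics/scene0.png
python3 - <<'E'
import cv2
t=cv2.imread("pics/top0.png"); 
print(t[200,285:295].tolist(),t[200,326:352].min(-1).tolist(), t[183:215,335].mean(-1).astype(int).tolist())
E
```

```text
plugtop top px [238.9 225.5] rect mm/deg [array([472.7, 273.9]), array([37.3, 30.3]), np.float64(24.2)]
socket top px [304.  199.7] rect mm/deg [array([562.1,  65.1]), array([51.4, 48.6]), np.float64(1.5)]
socket scene px [304.4 216. ] rect mm/deg [array([564.3,  62.9]), array([46. , 45.8]), np.float64(1.1)]
steel top max() iterable argument is empty
wood top px [419.1 232.6] rect mm/deg [array([ 463.9, -316. ]), array([56.9, 58.8]), np.float64(19.7)]
blue top px [422.6 232.4] rect mm/deg [array([ 463.9, -314.6]), array([22.9, 14.8]), np.float64(26.8)]
blue scene px [394.9 161.8] rect mm/deg [array([ 456.1, -281.2]), array([19.9, 66.9]), np.float64(17.6)]
[[124, 139, 149], [117, 134, 144], [111, 118, 126], [99, 104, 100], [101, 103, 103], [94, 100, 95], [102, 105, 105], [100, 104, 102], [101, 105, 103], [100, 105, 104]] [100, 102, 100, 97, 109, 120, 114, 122, 115, 125, 95, 66, 60, 96, 117, 122, 120, 94, 97, 113, 108, 96, 95, 96, 99, 97] [127, 110, 102, 102, 105, 101, 101, 100, 100, 103, 117, 126, 128, 125, 127, 125, 126, 129, 124, 130, 126, 126, 129, 125, 125, 115, 103, 102, 107, 103, 98, 104]
```

```bash
cat >> m.py <<'E'
g=lambda i:cv2.GaussianBlur(i.astype(np.float32),(0,0),1)
tg=g(t); sg=g(s)
print("--")
go("steel","top",t,tg.min(-1)>109,(328,190,21,22),.06)
go("slot","top",t,t.min(-1)<98,(335,196,8,11),.06)
d=tg[...,2]-tg[...,0]  # red minus blue: grey box ~0
go("box","top",t,d<13,(280,178,84,38),.06)
go("plug","scene",s,org(S),(275,275,32,38),.06)
go("bluebright","top",t,blue(T)&(T[...,2]>75),(412,222,20,24),.084)
E
python3 m.py pics/top0.png pics/scene0.png | sed -n '/--/,$p'
python3 - <<'E'
from h import *
t=cv2.imread("pics/top0.png");s=cv2.imread("pics/scene0.png")
def crop(i,x,y,w,h,W,H): return cv2.resize(i[y:y+h,x:x+w],(W,H),interpolation=cv2.INTER_NEAREST)
cv2.imwrite("pics/z2.png",np.vstack([np.hstack([crop(t,228,212,25,25,400,300),crop(t,410,220,25,25,400,300)]),np.hstack([crop(s,272,274,36,36,400,300),crop(s,378,150,36,36,400,300)])]))
E
```

```text
--
steel top px [336.7 201.4] rect mm/deg [array([561.9, -44.3]), array([52. , 51.7]), np.float64(1.3)]
slot top px [337.6 200.4] rect mm/deg [array([562.2, -45.3]), array([13.7, 16.7]), np.float64(64.8)]
box top time passes only in moves, steps and waits
plug scene px [289.7 293.1] rect mm/deg [array([464.4, 292.9]), array([36.5, 71.4]), np.float64(30.3)]
bluebright top px [423.3 232.4] rect mm/deg [array([ 465.2, -317.1]), array([22.7, 10.4]), np.float64(20.9)]
```

View pics/z2.png

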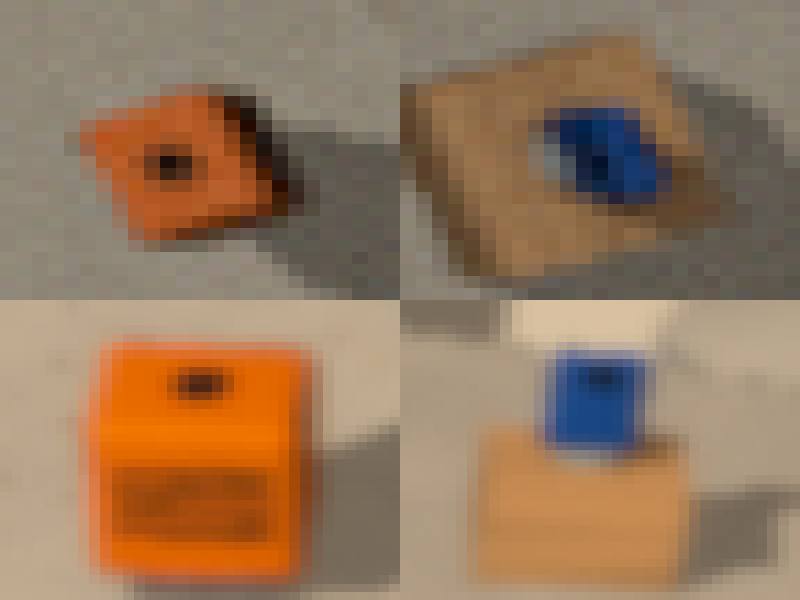

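The plug's top dot is at top px (238.3,225.1) and scene px (289.7,283.3). The key bow's top dot is at top px (421.9,233.1) and scene px (395.7,158.9). I'll triangulate these and check the heights.

Run:
```python
from h import *
from bench import monitor
def tri(a,b):
    o1,d1=ray("top",a);o2,d2=ray("scene",b)
    k=np.linalg.lstsq(np.c_[d1,-d2],o2-o1,rcond=None)[0]; p,q=o1+k[0]*d1,o2+k[1]*d2; return ((p+q)/2*1000).round(1),((p-q)*1000).round(1)
print("plug dot",tri((238.3,225.1),(289.7,283.3)), onz("top",(238.3,225.1),.06),onz("scene",(289.7,283.3),.06))
print("bow dot",tri((421.9,233.1),(395.7,158.9)), onz("top",(421.9,233.1),.084),onz("scene",(395.7,158.9),.084))
print("socket",tri((304,199.7),(304.4,216)))
# box edges at yaw
t=cv2.imread("pics/top0.png").astype(np.float32); g=cv2.GaussianBlur(t,(0,0),1.2); d=g[...,2]-g[...,0]
def edge(cols,rows):
    P=[]
    for c in cols:
        v=np.gradient(g[rows[0]:rows[1],c].mean(-1) if 0 else d[rows[0]:rows[1],c]); i=np.argmax(abs(v)); P.append(onz("top",(c,rows[0]+i),.06)[:2])
    P=np.array(P); k=np.polyfit(P[:,1],P[:,0],1); return k[0]*57.3,P[:,0].mean()
print(edge([*range(292,315),*range(330,350)],(178,190)))
```

```text
plug dot (array([474. , 275.3,  63.1]), array([-0.6, -0.3, -0.1])) [0.47380394 0.27586119 0.06      ] [0.4760891  0.27270951 0.06      ]
bow dot (array([ 462.9, -314.1,   77.9]), array([-1.6, -0.5,  0.1])) [ 0.46199196 -0.31273532  0.084     ] [ 0.46023385 -0.3008149   0.084     ]
socket (array([562.2,  65.2,  61.7]), array([-1.1, -0.5, -0.1]))
(np.float64(0.03895401054186819), np.float64(0.6165235582464017))
```

The points check out. The plug is at about (473.5, 274.5) mm with yaw 24°. The socket is at (562, 65), the keyway at (562, −44.7), and the box yaw is about 0. The key is at about (463, −314.5) with yaw about 18°. I'll work at tool yaw near 180–204°, so the key turn stays within joint 6's range.

```bash
cat > plan.py <<'E'
# usage: plan.py "x,y,z,psi" ... (mm,deg): fractions for successive calls from the measured pose
import sys, numpy as np
from bench import monitor
from scipy.spatial.transform import Rotation as Ro
o=monitor.get_obs(); p=np.array(o["eef_pos"])*1000; R=Ro.from_euler("xyz",o["orientation"])
print("now",p.round(1),np.degrees(o["orientation"]).round(2),"t",round(o["time"],2))
for a in sys.argv[1:]:
    v=[float(k) for k in a.split(",")]; T=Ro.from_euler("xyz",[180,0,v[3]],degrees=True)
    d=R.inv().apply(np.array(v[:3])-p)/120; r=np.degrees((R.inv()*T).as_rotvec())/360
    print(a,"d",d.round(4),"a",r.round(4)); p=np.array(v[:3]); R=T
E
python3 plan.py 275,-330,240,80 320,-180,240,135 365,-30,240,190 420,120,240,204 473.5,274.5,180,204 473.5,274.5,90,204
```

```text
now [ 223.  -475.1  238.2] [-1.7994e+02 -1.0000e-02  2.5140e+01] t 0.1
275,-330,240,80 d [ 0.906  -0.9102 -0.0135] a [-1.000e-04 -1.000e-04 -1.524e-01]
320,-180,240,135 d [1.2961 0.1522 0.    ] a [ 0.      0.     -0.1528]
365,-30,240,190 d [0.6187 1.149  0.    ] a [-0.      0.     -0.1528]
420,120,240,204 d [-0.6684  1.1514  0.    ] a [ 0.      0.     -0.0389]
473.5,274.5,180,204 d [-0.931   0.9949  0.5   ] a [0. 0. 0.]
473.5,274.5,90,204 d [ 0.   -0.    0.75] a [0. 0. 0.]
```

```bash
python3 -m jog '[{"fingers":1,"dx":0.3,"dy":-0.3,"az":-0.05},{"dx":0.6,"dy":-0.6,"az":-0.1},{"dx":0.906,"dy":-0.91,"az":-0.152},{"dx":0.906,"dy":-0.91,"az":-0.152},{"dx":0.906,"dy":-0.91,"az":-0.152},{"dx":0.906,"dy":-0.91,"az":-0.152},{"dx":0.906,"dy":-0.91,"az":-0.152},{"dx":0.906,"dy":-0.91,"az":-0.152},{"dx":0.906,"dy":-0.91,"az":-0.152},{"dx":0.906,"dy":-0.91,"az":-0.152}]'
python3 -m jog '[{"fingers":1,"dx":1,"dy":0.12,"az":-0.153},{"dx":1,"dy":0.12,"az":-0.153},{"dx":1,"dy":0.12,"az":-0.153},{"dx":1,"dy":0.12,"az":-0.153},{"dx":1,"dy":0.12,"az":-0.153},{"dx":1,"dy":0.12,"az":-0.153},{"dx":1,"dy":0.12,"az":-0.153},{"dx":1,"dy":0.12,"az":-0.153},{"dx":1,"dy":0.12,"az":-0.153}]'
python3 plan.py 365,-60,240,190 420,75,240,204 450,180,240,204 473.5,274.5,180,204
```

```text
now [ 223.  -475.1  238.2] [-1.7994e+02 -1.0000e-02  2.5140e+01] t 0.1
365,-60,240,190 d [ 2.5408 -2.6285 -0.0113] a [ 0.000e+00 -3.000e-04 -4.579e-01]
420,75,240,204 d [-0.6467  1.0283  0.    ] a [ 0.      0.     -0.0389]
450,180,240,204 d [-0.5843  0.6977  0.    ] a [0. 0. 0.]
473.5,274.5,180,204 d [-0.4992  0.6398  0.5   ] a [0. 0. 0.]invalid input at $[0]: expected keys fingers, dx, dy, dz, ax, ay, az
invalid input at $[0]: expected keys fingers, dx, dy, dz, ax, ay, az
```

```bash
python3 -m jog '[{"fingers":1,"dx":0.45,"dy":-0.45,"dz":0,"ax":0,"ay":0,"az":-0.08},{"fingers":1,"dx":0.906,"dy":-0.91,"dz":0,"ax":0,"ay":0,"az":-0.152},{"fingers":1,"dx":0.906,"dy":-0.91,"dz":0,"ax":0,"ay":0,"az":-0.152},{"fingers":1,"dx":0.906,"dy":-0.91,"dz":0,"ax":0,"ay":0,"az":-0.152},{"fingers":1,"dx":0.906,"dy":-0.91,"dz":0,"ax":0,"ay":0,"az":-0.152},{"fingers":1,"dx":0.906,"dy":-0.91,"dz":0,"ax":0,"ay":0,"az":-0.152},{"fingers":1,"dx":0.906,"dy":-0.91,"dz":0,"ax":0,"ay":0,"az":-0.152},{"fingers":1,"dx":0.906,"dy":-0.91,"dz":0,"ax":0,"ay":0,"az":-0.152},{"fingers":1,"dx":0.906,"dy":-0.91,"dz":0,"ax":0,"ay":0,"az":-0.152}]'
python3 -m jog '[{"fingers":1,"dx":1,"dy":0.12,"dz":0,"ax":0,"ay":0,"az":-0.153},{"fingers":1,"dx":1,"dy":0.12,"dz":0,"ax":0,"ay":0,"az":-0.153},{"fingers":1,"dx":1,"dy":0.12,"dz":0,"ax":0,"ay":0,"az":-0.153},{"fingers":1,"dx":1,"dy":0.12,"dz":0,"ax":0,"ay":0,"az":-0.153},{"fingers":1,"dx":1,"dy":0.12,"dz":0,"ax":0,"ay":0,"az":-0.153},{"fingers":1,"dx":1,"dy":0.12,"dz":0,"ax":0,"ay":0,"az":-0.153},{"fingers":1,"dx":1,"dy":0.12,"dz":0,"ax":0,"ay":0,"az":-0.153},{"fingers":1,"dx":1,"dy":0.12,"dz":0,"ax":0,"ay":0,"az":-0.153},{"fingers":1,"dx":1,"dy":0.12,"dz":0,"ax":0,"ay":0,"az":-0.153}]'
python3 plan.py 365,-80,240,190 420,60,240,204 450,180,240,204 473.5,274.5,180,204
```

```text
time: 0.85
eef_pos: [0.2751, -0.33, 0.2385]
orientation: [-3.141, -0.0, 1.397]
ft_force: [0.2, -0.0, -0.4]
grip_width: 0.0883
grip_force: 0.0
time: 1.6
eef_pos: [0.3103, -0.2146, 0.2386]
orientation: [3.142, -0.0, 2.356]
ft_force: [-0.0, -0.2, -0.0]
grip_width: 0.0881
grip_force: 0.0
now [ 310.3 -214.6  238.6] [ 1.8000e+02 -2.0000e-02  1.3496e+02] t 1.6
365,-80,240,190 d [ 0.4715  1.1149 -0.0114] a [ 0.     -0.     -0.1529]
420,60,240,204 d [-0.654   1.0694  0.    ] a [ 0.      0.     -0.0389]
450,180,240,204 d [-0.6351  0.8119  0.    ] a [0. 0. 0.]
473.5,274.5,180,204 d [-0.4992  0.6398  0.5   ] a [0. 0. 0.]
```

```bash
python3 -m jog '[{"fingers":1,"dx":0.45,"dy":1,"dz":0,"ax":0,"ay":0,"az":-0.153},{"fingers":1,"dx":0.45,"dy":1,"dz":0,"ax":0,"ay":0,"az":-0.153},{"fingers":1,"dx":0.45,"dy":1,"dz":0,"ax":0,"ay":0,"az":-0.153},{"fingers":1,"dx":0.45,"dy":1,"dz":0,"ax":0,"ay":0,"az":-0.153},{"fingers":1,"dx":0.45,"dy":1,"dz":0,"ax":0,"ay":0,"az":-0.153},{"fingers":1,"dx":0.45,"dy":1,"dz":0,"ax":0,"ay":0,"az":-0.153},{"fingers":1,"dx":0.45,"dy":1,"dz":0,"ax":0,"ay":0,"az":-0.153},{"fingers":1,"dx":0.45,"dy":1,"dz":0,"ax":0,"ay":0,"az":-0.153},{"fingers":1,"dx":0.45,"dy":1,"dz":0,"ax":0,"ay":0,"az":-0.153}]'
python3 -m jog '[{"fingers":1,"dx":-0.65,"dy":1,"dz":0,"ax":0,"ay":0,"az":-0.039},{"fingers":1,"dx":-0.65,"dy":1,"dz":0,"ax":0,"ay":0,"az":-0.039},{"fingers":1,"dx":-0.65,"dy":1,"dz":0,"ax":0,"ay":0,"az":-0.039},{"fingers":1,"dx":-0.65,"dy":1,"dz":0,"ax":0,"ay":0,"az":-0.039},{"fingers":1,"dx":-0.65,"dy":1,"dz":0,"ax":0,"ay":0,"az":-0.039},{"fingers":1,"dx":-0.65,"dy":1,"dz":0,"ax":0,"ay":0,"az":-0.039}]'
python3 -m jog '[{"fingers":1,"dx":-0.63,"dy":0.81,"dz":0,"ax":0,"ay":0,"az":0},{"fingers":1,"dx":-0.63,"dy":0.81,"dz":0,"ax":0,"ay":0,"az":0},{"fingers":1,"dx":-0.63,"dy":0.81,"dz":0,"ax":0,"ay":0,"az":0},{"fingers":1,"dx":-0.63,"dy":0.81,"dz":0,"ax":0,"ay":0,"az":0},{"fingers":1,"dx":-0.63,"dy":0.81,"dz":0,"ax":0,"ay":0,"az":0}]'
python3 plan.py 473.5,274.5,120,204 473.5,274.5,21,204
```

```text
time: 2.35
eef_pos: [0.3571, -0.0916, 0.2386]
orientation: [3.141, -0.0, -2.968]
ft_force: [0.0, -0.6, -0.4]
grip_width: 0.0882
grip_force: 0.0
time: 2.85
eef_pos: [0.413, 0.0406, 0.2385]
orientation: [3.141, -0.001, -2.724]
ft_force: [0.2, -0.4, 0.9]
grip_width: 0.0883
grip_force: 0.0
time: 3.27
eef_pos: [0.4424, 0.1597, 0.2384]
orientation: [-3.141, -0.001, -2.723]
ft_force: [-0.0, -0.6, -0.5]
grip_width: 0.0883
grip_force: 0.0
now [442.4 159.7 238.4] [-1.7999e+02 -5.0000e-02 -1.5601e+02] t 3.27
473.5,274.5,120,204 d [-0.6266  0.7691  0.9863] a [-0.     -0.0001 -0.    ]
473.5,274.5,21,204 d [ 0.    -0.     0.825] a [0. 0. 0.]
```

```bash
python3 -m jog '[{"fingers":1,"dx":-0.627,"dy":0.769,"dz":0.6,"ax":0,"ay":0,"az":0},{"fingers":1,"dx":-0.627,"dy":0.769,"dz":0.98,"ax":0,"ay":0,"az":0},{"fingers":1,"dx":-0.627,"dy":0.769,"dz":0.98,"ax":0,"ay":0,"az":0},{"fingers":1,"dx":-0.627,"dy":0.769,"dz":0.98,"ax":0,"ay":0,"az":0},{"fingers":1,"dx":-0.627,"dy":0.769,"dz":0.98,"ax":0,"ay":0,"az":0},{"fingers":1,"dx":-0.627,"dy":0.769,"dz":0.98,"ax":0,"ay":0,"az":0}]'
python3 -m jog '[{"fingers":1,"dx":0,"dy":0,"dz":0.2,"ax":0,"ay":0,"az":0},{"fingers":1,"dx":0,"dy":0,"dz":0.4,"ax":0,"ay":0,"az":0},{"fingers":1,"dx":0,"dy":0,"dz":0.6,"ax":0,"ay":0,"az":0},{"fingers":1,"dx":0,"dy":0,"dz":0.75,"ax":0,"ay":0,"az":0},{"fingers":1,"dx":0,"dy":0,"dz":0.82,"ax":0,"ay":0,"az":0},{"fingers":1,"dx":0,"dy":0,"dz":0.82,"ax":0,"ay":0,"az":0}]'
python3 -m jog '[{"fingers":0,"dx":0,"dy":0,"dz":0,"ax":0,"ay":0,"az":0},{"fingers":0,"dx":0,"dy":0,"dz":0,"ax":0,"ay":0,"az":0},{"fingers":0,"dx":0,"dy":0,"dz":0,"ax":0,"ay":0,"az":0},{"fingers":0,"dx":0,"dy":0,"dz":0,"ax":0,"ay":0,"az":0},{"fingers":0,"dx":0,"dy":0,"dz":0,"ax":0,"ay":0,"az":0},{"fingers":0,"dx":0,"dy":0,"dz":0,"ax":0,"ay":0,"az":0},{"fingers":0,"dx":0,"dy":0,"dz":0,"ax":0,"ay":0,"az":0},{"fingers":0,"dx":0,"dy":0,"dz":0,"ax":0,"ay":0,"az":0},{"fingers":0,"dx":0,"dy":0,"dz":0,"ax":0,"ay":0,"az":0},{"fingers":0,"dx":0,"dy":0,"dz":0,"ax":0,"ay":0,"az":0}]'
python3 plan.py 473.5,274.5,21,204
```

```text
time: 3.77
eef_pos: [0.4733, 0.273, 0.1197]
orientation: [3.142, -0.004, -2.724]
ft_force: [0.4, -0.4, 2.3]
grip_width: 0.088
grip_force: 0.0
time: 4.27
eef_pos: [0.4739, 0.2729, 0.023]
orientation: [-3.141, -0.001, -2.724]
ft_force: [0.5, -0.8, 0.3]
grip_width: 0.0882
grip_force: 0.0
time: 5.1
eef_pos: [0.4736, 0.2746, 0.0227]
orientation: [3.142, -0.0, -2.722]
ft_force: [0.2, 0.4, -0.2]
grip_width: 0.0298
grip_force: 30.0
now [473.6 274.6  22.7] [ 180.     -0.   -155.94] t 5.1
473.5,274.5,21,204 d [ 0.0009 -0.0007  0.0142] a [ 0.     -0.      0.0002]
```

```bash
python3 -m jog '[{"fingers":0.8,"dx":0,"dy":0,"dz":0,"ax":0,"ay":0,"az":0},{"fingers":0.8,"dx":0,"dy":0,"dz":0,"ax":0,"ay":0,"az":0},{"fingers":0.8,"dx":0,"dy":0,"dz":0,"ax":0,"ay":0,"az":0},{"fingers":0.8,"dx":0,"dy":0,"dz":0,"ax":0,"ay":0,"az":0},{"fingers":0.8,"dx":0,"dy":0,"dz":0,"ax":0,"ay":0,"az":0},{"fingers":0.8,"dx":0,"dy":0,"dz":0,"ax":0,"ay":0,"az":0}]'
python3 -m jog '[{"fingers":0.8,"dx":0,"dy":0,"dz":-0.45,"ax":0,"ay":0,"az":0},{"fingers":0.8,"dx":0,"dy":0,"dz":-0.45,"ax":0,"ay":0,"az":0.125},{"fingers":0.8,"dx":0,"dy":0,"dz":-0.45,"ax":0,"ay":0,"az":0.125},{"fingers":0.8,"dx":0,"dy":0,"dz":-0.45,"ax":0,"ay":0,"az":0.125},{"fingers":0.8,"dx":0,"dy":0,"dz":-0.45,"ax":0,"ay":0,"az":0.125},{"fingers":0.8,"dx":0,"dy":0,"dz":-0.45,"ax":0,"ay":0,"az":0.125},{"fingers":0.8,"dx":0,"dy":0,"dz":-0.45,"ax":0,"ay":0,"az":0.125},{"fingers":0.8,"dx":0,"dy":0,"dz":-0.45,"ax":0,"ay":0,"az":0.125},{"fingers":0.8,"dx":0,"dy":0,"dz":-0.45,"ax":0,"ay":0,"az":0.125},{"fingers":0.8,"dx":0,"dy":0,"dz":-0.45,"ax":0,"ay":0,"az":0.125}]'
python3 -m jog '[{"fingers":0.8,"dx":0,"dy":0,"dz":0,"ax":0,"ay":0,"az":0.125},{"fingers":0.8,"dx":0,"dy":0,"dz":0,"ax":0,"ay":0,"az":0.125},{"fingers":0.8,"dx":0,"dy":0,"dz":0,"ax":0,"ay":0,"az":0.125},{"fingers":0.8,"dx":0,"dy":0,"dz":0,"ax":0,"ay":0,"az":0.125},{"fingers":0.8,"dx":0,"dy":0,"dz":0,"ax":0,"ay":0,"az":0.125},{"fingers":0.8,"dx":0,"dy":0,"dz":0,"ax":0,"ay":0,"az":0.125},{"fingers":0.8,"dx":0,"dy":0,"dz":0.2,"ax":0,"ay":0,"az":0.125},{"fingers":0.8,"dx":0,"dy":0,"dz":0.35,"ax":0,"ay":0,"az":0.125},{"fingers":0.8,"dx":0,"dy":0,"dz":0.45,"ax":0,"ay":0,"az":0.125},{"fingers":0.8,"dx":0,"dy":0,"dz":0.45,"ax":0,"ay":0,"az":0.125}]'
python3 -m jog '[{"fingers":0,"dx":0,"dy":0,"dz":0,"ax":0,"ay":0,"az":0},{"fingers":0,"dx":0,"dy":0,"dz":0,"ax":0,"ay":0,"az":0},{"fingers":0,"dx":0,"dy":0,"dz":0,"ax":0,"ay":0,"az":0},{"fingers":0,"dx":0,"dy":0,"dz":0,"ax":0,"ay":0,"az":0},{"fingers":0,"dx":0,"dy":0,"dz":0,"ax":0,"ay":0,"az":0},{"fingers":0,"dx":0,"dy":0,"dz":0,"ax":0,"ay":0,"az":0},{"fingers":0,"dx":0,"dy":0,"dz":0,"ax":0,"ay":0,"az":0},{"fingers":0,"dx":0,"dy":0,"dz":0,"ax":0,"ay":0,"az":0},{"fingers":0,"dx":0,"dy":0,"dz":0,"ax":0,"ay":0,"az":0},{"fingers":0,"dx":0,"dy":0,"dz":0,"ax":0,"ay":0,"az":0}]'
python3 - <<'E'
from bench import grab_frame
import cv2
for n in ("scene","top"): cv2.imwrite(f"pics/{n}1.png",grab_frame(n)[:,:,::-1])
E
python3 plan.py 473.5,274.5,120,114 520,170,150,100 562,65,130,90
```

```text
time: 5.6
eef_pos: [0.4736, 0.2746, 0.0227]
orientation: [3.142, -0.0, -2.722]
ft_force: [-1.0, -0.4, 0.1]
grip_width: 0.0674
grip_force: 0.0
time: 6.43
eef_pos: [0.4735, 0.2746, 0.0767]
orientation: [-3.142, -0.0, 2.778]
ft_force: [0.8, -0.4, -0.3]
grip_width: 0.0703
grip_force: 0.0
time: 7.27
eef_pos: [0.4724, 0.2742, 0.0206]
orientation: [-3.138, -0.0, 1.992]
ft_force: [-0.5, 0.3, -1.3]
grip_width: 0.0703
grip_force: 0.0
time: 8.1
eef_pos: [0.4739, 0.2747, 0.0232]
orientation: [3.141, 0.0, 1.991]
ft_force: [-0.6, 0.1, 5.4]
grip_width: 0.036
grip_force: 30.0
now [473.9 274.7  23.2] [179.94   0.   114.06] t 8.2
473.5,274.5,120,114 d [-4.000e-04 -3.100e-03 -8.065e-01] a [0.0002 0.     0.0002]
520,170,150,100 d [-9.532e-01 -2.000e-04 -2.500e-01] a [-0.     -0.      0.0389]
562,65,130,90 d [-0.9225  0.1927  0.1667] a [-0.     -0.      0.0278]
```

```bash
python3 -m jog '[{"fingers":0,"dx":0,"dy":0,"dz":-0.1,"ax":0,"ay":0,"az":0},{"fingers":0,"dx":0,"dy":0,"dz":-0.3,"ax":0,"ay":0,"az":0},{"fingers":0,"dx":0,"dy":0,"dz":-0.5,"ax":0,"ay":0,"az":0},{"fingers":0,"dx":0,"dy":0,"dz":-0.7,"ax":0,"ay":0,"az":0},{"fingers":0,"dx":0,"dy":0,"dz":-0.8,"ax":0,"ay":0,"az":0},{"fingers":0,"dx":0,"dy":0,"dz":-0.8,"ax":0,"ay":0,"az":0}]'
python3 -m jog '[{"fingers":0,"dx":-0.2,"dy":0,"dz":0,"ax":0,"ay":0,"az":0.01},{"fingers":0,"dx":-0.4,"dy":0,"dz":0,"ax":0,"ay":0,"az":0.02},{"fingers":0,"dx":-0.6,"dy":0,"dz":0,"ax":0,"ay":0,"az":0.03},{"fingers":0,"dx":-0.8,"dy":0,"dz":0,"ax":0,"ay":0,"az":0.04},{"fingers":0,"dx":-0.95,"dy":0,"dz":0,"ax":0,"ay":0,"az":0.05},{"fingers":0,"dx":-0.95,"dy":0,"dz":0,"ax":0,"ay":0,"az":0.06},{"fingers":0,"dx":-0.95,"dy":0,"dz":0,"ax":0,"ay":0,"az":0.067},{"fingers":0,"dx":-0.95,"dy":0,"dz":0,"ax":0,"ay":0,"az":0.067}]'
python3 plan.py 562.1,65.1,100,90
```

```text
time: 8.7
eef_pos: [0.4746, 0.275, 0.1218]
orientation: [3.137, 0.001, 1.991]
ft_force: [0.2, -0.3, -1.3]
grip_width: 0.0358
grip_force: 30.0
time: 9.37
eef_pos: [0.5195, 0.1701, 0.1178]
orientation: [-3.14, 0.0, 1.568]
ft_force: [0.1, -0.4, 0.3]
grip_width: 0.0356
grip_force: 30.0
now [519.5 170.1 117.8] [-1.7988e+02  1.0000e-02  8.9810e+01] t 9.37
562.1,65.1,100,90 d [-0.8739  0.3578  0.1474] a [-0.0003  0.     -0.0005]
```

```bash
python3 -m jog '[{"fingers":0,"dx":-0.2,"dy":0.08,"dz":0,"ax":0,"ay":0,"az":0},{"fingers":0,"dx":-0.4,"dy":0.16,"dz":0,"ax":0,"ay":0,"az":0},{"fingers":0,"dx":-0.6,"dy":0.25,"dz":0,"ax":0,"ay":0,"az":0},{"fingers":0,"dx":-0.8,"dy":0.33,"dz":0,"ax":0,"ay":0,"az":0},{"fingers":0,"dx":-0.874,"dy":0.358,"dz":0,"ax":0,"ay":0,"az":0},{"fingers":0,"dx":-0.874,"dy":0.358,"dz":0.07,"ax":0,"ay":0,"az":0},{"fingers":0,"dx":-0.874,"dy":0.358,"dz":0.147,"ax":0,"ay":0,"az":0},{"fingers":0,"dx":-0.874,"dy":0.358,"dz":0.147,"ax":0,"ay":0,"az":0},{"fingers":0,"dx":-0.874,"dy":0.358,"dz":0.147,"ax":0,"ay":0,"az":0}]'
python3 plan.py 562.1,65.1,86,90
python3 - <<'E'
from bench import grab_frame
import cv2
i=grab_frame("scene")[:,:,::-1]; cv2.imwrite("pics/s2.png",cv2.resize(i[160:260,250:370],None,fx=6,fy=6,interpolation=cv2.INTER_CUBIC))
E
```

```text
time: 10.12
eef_pos: [0.5619, 0.0669, 0.1001]
orientation: [-3.139, -0.0, 1.572]
ft_force: [0.1, -1.0, -0.0]
grip_width: 0.0358
grip_force: 30.0
now [561.9  66.9 100.1] [-1.7987e+02 -2.0000e-02  9.0040e+01] t 10.12
562.1,65.1,86,90 d [-0.0148  0.0016  0.1173] a [-0.0004 -0.0001  0.0001]
```

View pics/s2.png

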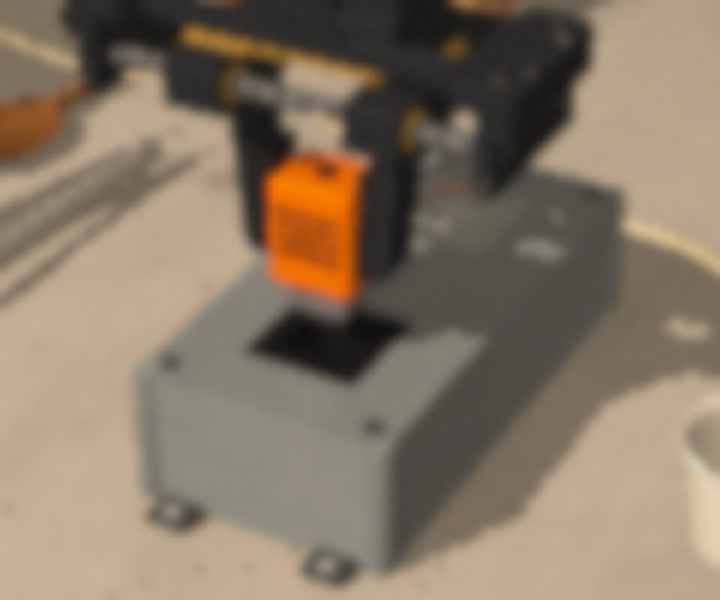

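The plug hangs upright over the black plate (plate centre at about (330,340) in the crop). Descending with feel.

```bash
python3 -m jog '[{"fingers":0,"dx":-0.012,"dy":0,"dz":0,"ax":0,"ay":0,"az":0},{"fingers":0,"dx":-0.012,"dy":0,"dz":0.05,"ax":0,"ay":0,"az":0},{"fingers":0,"dx":-0.012,"dy":0,"dz":0.1,"ax":0,"ay":0,"az":0},{"fingers":0,"dx":-0.012,"dy":0,"dz":0.13,"ax":0,"ay":0,"az":0},{"fingers":0,"dx":-0.012,"dy":0,"dz":0.15,"ax":0,"ay":0,"az":0},{"fingers":0,"dx":-0.012,"dy":0,"dz":0.16,"ax":0,"ay":0,"az":0},{"fingers":0,"dx":-0.012,"dy":0,"dz":0.165,"ax":0,"ay":0,"az":0},{"fingers":0,"dx":-0.012,"dy":0,"dz":0.165,"ax":0,"ay":0,"az":0}]'
python3 plan.py 562.1,65.1,76,90;python3 -c "
from bench import monitor;print(monitor.get_obs()['ft_torque'])"
```

```text
time: 10.83
eef_pos: [0.5629, 0.0641, 0.0812]
orientation: [-3.142, -0.0, 1.57]
ft_force: [-0.4, -0.2, -1.3]
grip_width: 0.0357
grip_force: 30.0
now [562.9  64.1  81.2] [-180.     -0.     89.94] t 10.83
562.1,65.1,76,90 d [ 0.008  -0.0069  0.0436] a [-0.     -0.     -0.0002]
[-0.06985919 -0.03202733 -0.04951748]
```

```bash
python3 -m jog '[{"fingers":0,"dx":0,"dy":0,"dz":0.015,"ax":0,"ay":0,"az":0},{"fingers":0,"dx":0,"dy":0,"dz":0.025,"ax":0,"ay":0,"az":0},{"fingers":0,"dx":0,"dy":0,"dz":0.033,"ax":0,"ay":0,"az":0},{"fingers":0,"dx":0,"dy":0,"dz":0.04,"ax":0,"ay":0,"az":0},{"fingers":0,"dx":0,"dy":0,"dz":0.04,"ax":0,"ay":0,"az":0}]'
python3 plan.py 562.1,65.1,69,90;python3 -c "
from bench import monitor;print(monitor.get_obs()['ft_torque'])"
```

```text
time: 11.25
eef_pos: [0.5628, 0.0641, 0.0763]
orientation: [-3.141, -0.0, 1.57]
ft_force: [-0.2, -0.1, -0.3]
grip_width: 0.0358
grip_force: 30.0
now [562.8  64.1  76.3] [-179.99   -0.     89.94] t 11.25
562.1,65.1,69,90 d [ 0.008 -0.006  0.061] a [-0.     -0.     -0.0002]
[-0.05446046 -0.11702441 -0.01471149]
```

```bash
python3 -m jog '[{"fingers":0,"dx":0,"dy":0,"dz":0.02,"ax":0,"ay":0,"az":0},{"fingers":0,"dx":0,"dy":0,"dz":0.04,"ax":0,"ay":0,"az":0},{"fingers":0,"dx":0,"dy":0,"dz":0.055,"ax":0,"ay":0,"az":0},{"fingers":0,"dx":0,"dy":0,"dz":0.06,"ax":0,"ay":0,"az":0},{"fingers":0,"dx":0,"dy":0,"dz":0.065,"ax":0,"ay":0,"az":0},{"fingers":0,"dx":0,"dy":0,"dz":0.065,"ax":0,"ay":0,"az":0}]'
```

```text
time: 11.75
eef_pos: [0.5628, 0.0642, 0.0692]
orientation: [-3.141, 0.0, 1.57]
ft_force: [-3.5, -0.7, 5.4]
grip_width: 0.0356
grip_force: 30.0
```

```bash
python3 -m jog '[{"fingers":0,"dx":0,"dy":0,"dz":0.008,"ax":0,"ay":0,"az":0},{"fingers":0,"dx":0,"dy":0,"dz":0.015,"ax":0,"ay":0,"az":0},{"fingers":0,"dx":0,"dy":0,"dz":0.015,"ax":0,"ay":0,"az":0}]'
```

```text
time: 12.0
eef_pos: [0.5629, 0.0642, 0.0691]
orientation: [3.141, 0.0, 1.57]
ft_force: [-9.5, -0.3, 21.9]
grip_width: 0.0357
grip_force: 30.0
```

```bash
python3 -m jog '[{"fingers":0,"dx":0,"dy":0,"dz":-0.01,"ax":0,"ay":0,"az":0},{"fingers":0.8,"dx":0,"dy":0,"dz":-0.012,"ax":0,"ay":0,"az":0},{"fingers":0.8,"dx":0,"dy":0,"dz":-0.012,"ax":0,"ay":0,"az":0},{"fingers":0.8,"dx":0,"dy":0,"dz":-0.012,"ax":0,"ay":0,"az":0},{"fingers":0.8,"dx":0,"dy":0,"dz":-0.012,"ax":0,"ay":0,"az":0},{"fingers":0.8,"dx":0,"dy":0,"dz":-0.012,"ax":0,"ay":0,"az":0},{"fingers":0.8,"dx":0,"dy":0,"dz":-0.1,"ax":0,"ay":0,"az":0},{"fingers":0.8,"dx":0,"dy":0,"dz":-0.3,"ax":0,"ay":0,"az":0},{"fingers":0.8,"dx":0,"dy":0,"dz":-0.8,"ax":0,"ay":0,"az":0},{"fingers":0.8,"dx":0,"dy":0,"dz":-0.8,"ax":0,"ay":0,"az":0}]'
python3 plan.py 540,-40,165,145 500,-150,165,198 480,-260,165,198 463,-314.5,150,198
python3 - <<'E'
from bench import grab_frame
import cv2
for n in ("scene","top"): cv2.imwrite(f"pics/{n}3.png",grab_frame(n)[:,:,::-1])
E
python3 m.py pics/top3.png pics/scene3.png | grep -E "blue|wood"
```

```text
time: 12.83
eef_pos: [0.5641, 0.0641, 0.1678]
orientation: [3.136, 0.0, 1.57]
ft_force: [0.8, -0.2, 1.3]
grip_width: 0.0705
grip_force: 0.0
now [564.1  64.1 167.8] [1.7969e+02 3.0000e-02 8.9950e+01] t 12.83
540,-40,165,145 d [-0.8678 -0.1998  0.0228] a [ 0.0008  0.0005 -0.1529]
500,-150,165,198 d [-0.2527 -0.9421 -0.    ] a [ 0.      0.     -0.1472]
480,-260,165,198 d [ 0.4418 -0.8203 -0.    ] a [0. 0. 0.]
463,-314.5,150,198 d [ 0.2751 -0.3882  0.125 ] a [0. 0. 0.]
wood top px [419.1 232.6] rect mm/deg [array([ 463.8, -315.6]), array([56.9, 57.9]), np.float64(19.7)]
blue top px [422.6 232.5] rect mm/deg [array([ 464.1, -315.1]), array([21.9, 15.4]), np.float64(18.6)]
blue scene px [395.  161.8] rect mm/deg [array([ 456.1, -281.2]), array([19.9, 66.9]), np.float64(17.6)]
bluebright top px [423.  232.2] rect mm/deg [array([ 464.9, -316.4]), array([23. , 11.1]), np.float64(30.3)]
```

```bash
python3 -m jog '[{"fingers":0.8,"dx":-0.3,"dy":-0.07,"dz":0,"ax":0,"ay":0,"az":-0.02},{"fingers":0.8,"dx":-0.6,"dy":-0.14,"dz":0,"ax":0,"ay":0,"az":-0.06},{"fingers":0.8,"dx":-0.868,"dy":-0.2,"dz":0,"ax":0,"ay":0,"az":-0.153},{"fingers":0.8,"dx":-0.868,"dy":-0.2,"dz":0,"ax":0,"ay":0,"az":-0.153},{"fingers":0.8,"dx":-0.868,"dy":-0.2,"dz":0,"ax":0,"ay":0,"az":-0.153},{"fingers":0.8,"dx":-0.868,"dy":-0.2,"dz":0,"ax":0,"ay":0,"az":-0.153},{"fingers":0.8,"dx":-0.868,"dy":-0.2,"dz":0,"ax":0,"ay":0,"az":-0.153},{"fingers":0.8,"dx":-0.868,"dy":-0.2,"dz":0,"ax":0,"ay":0,"az":-0.153},{"fingers":0.8,"dx":-0.868,"dy":-0.2,"dz":0,"ax":0,"ay":0,"az":-0.153}]'
python3 -m jog '[{"fingers":0.8,"dx":-0.25,"dy":-0.94,"dz":0,"ax":0,"ay":0,"az":-0.15},{"fingers":0.8,"dx":-0.25,"dy":-0.94,"dz":0,"ax":0,"ay":0,"az":-0.15},{"fingers":0.8,"dx":-0.25,"dy":-0.94,"dz":0,"ax":0,"ay":0,"az":-0.15},{"fingers":0.8,"dx":-0.25,"dy":-0.94,"dz":0,"ax":0,"ay":0,"az":-0.15},{"fingers":0.8,"dx":-0.25,"dy":-0.94,"dz":0,"ax":0,"ay":0,"az":-0.15},{"fingers":0.8,"dx":-0.25,"dy":-0.94,"dz":0,"ax":0,"ay":0,"az":-0.15},{"fingers":0.8,"dx":-0.25,"dy":-0.94,"dz":0,"ax":0,"ay":0,"az":-0.15},{"fingers":0.8,"dx":-0.25,"dy":-0.94,"dz":0,"ax":0,"ay":0,"az":-0.15},{"fingers":0.8,"dx":-0.25,"dy":-0.94,"dz":0,"ax":0,"ay":0,"az":-0.15}]'
python3 -m jog '[{"fingers":0.8,"dx":0.44,"dy":-0.82,"dz":0,"ax":0,"ay":0,"az":0},{"fingers":0.8,"dx":0.44,"dy":-0.82,"dz":0,"ax":0,"ay":0,"az":0},{"fingers":0.8,"dx":0.44,"dy":-0.82,"dz":0,"ax":0,"ay":0,"az":0},{"fingers":0.8,"dx":0.44,"dy":-0.82,"dz":0,"ax":0,"ay":0,"az":0},{"fingers":0.8,"dx":0.44,"dy":-0.82,"dz":0,"ax":0,"ay":0,"az":0}]'
python3 plan.py 464,-315,110,199 464,-315,49,199
```

```text
time: 13.68
eef_pos: [0.5384, -0.0399, 0.1622]
orientation: [-3.141, -0.001, 2.535]
ft_force: [-0.5, -1.3, -0.3]
grip_width: 0.0704
grip_force: 0.0
time: 14.43
eef_pos: [0.4985, -0.1495, 0.1624]
orientation: [3.141, -0.001, -2.809]
ft_force: [0.6, -0.6, -0.2]
grip_width: 0.0708
grip_force: 0.0
time: 14.85
eef_pos: [0.4804, -0.2606, 0.1623]
orientation: [3.141, -0.0, -2.817]
ft_force: [-0.1, 0.3, 1.3]
grip_width: 0.0704
grip_force: 0.0
now [ 480.4 -260.6  162.3] [ 1.7994e+02 -2.0000e-02 -1.6139e+02] t 14.85
464,-315,110,199 d [ 0.2738 -0.3867  0.4358] a [ 0.0002 -0.0001 -0.0011]
464,-315,49,199 d [-0.     -0.      0.5083] a [0. 0. 0.]
```

```bash
python3 -m jog '[{"fingers":0.8,"dx":0.274,"dy":-0.387,"dz":0,"ax":0,"ay":0,"az":0.125},{"fingers":0.8,"dx":0.274,"dy":-0.387,"dz":0.2,"ax":0,"ay":0,"az":0.125},{"fingers":0.8,"dx":0.274,"dy":-0.387,"dz":0.43,"ax":0,"ay":0,"az":0.125},{"fingers":0.8,"dx":0.274,"dy":-0.387,"dz":0.43,"ax":0,"ay":0,"az":0.125},{"fingers":0.8,"dx":0.274,"dy":-0.387,"dz":0.43,"ax":0,"ay":0,"az":0.125},{"fingers":0.8,"dx":0.274,"dy":-0.387,"dz":0.43,"ax":0,"ay":0,"az":0.125},{"fingers":0.8,"dx":0.274,"dy":-0.387,"dz":0.43,"ax":0,"ay":0,"az":0.125},{"fingers":0.8,"dx":0.274,"dy":-0.387,"dz":0.43,"ax":0,"ay":0,"az":0.125}]'
python3 -m jog '[{"fingers":0.8,"dx":0,"dy":0,"dz":0,"ax":0,"ay":0,"az":0.124},{"fingers":0.8,"dx":0,"dy":0,"dz":0,"ax":0,"ay":0,"az":0.124},{"fingers":0.8,"dx":0,"dy":0,"dz":0,"ax":0,"ay":0,"az":0.124},{"fingers":0.8,"dx":0,"dy":0,"dz":0,"ax":0,"ay":0,"az":0.124},{"fingers":0.8,"dx":0,"dy":0,"dz":0,"ax":0,"ay":0,"az":0.124},{"fingers":0.8,"dx":0,"dy":0,"dz":0,"ax":0,"ay":0,"az":0.124},{"fingers":0.8,"dx":0,"dy":0,"dz":0,"ax":0,"ay":0,"az":0.124},{"fingers":0.8,"dx":0,"dy":0,"dz":0,"ax":0,"ay":0,"az":0.124}]'
python3 plan.py 464,-315,50,109
```

```text
time: 15.52
eef_pos: [0.4653, -0.313, 0.1112]
orientation: [3.141, -0.001, 2.685]
ft_force: [-0.3, -1.1, 0.4]
grip_width: 0.0706
grip_force: 0.0
time: 16.18
eef_pos: [0.4652, -0.3135, 0.1112]
orientation: [-3.142, -0.0, 1.909]
ft_force: [1.2, 0.2, -0.4]
grip_width: 0.0704
grip_force: 0.0
now [ 465.2 -313.5  111.2] [-1.8000e+02 -2.0000e-02  1.0935e+02] t 16.18
464,-315,50,109 d [-0.009  -0.0136  0.5103] a [-0.     -0.0001  0.001 ]
```

```bash
python3 -m jog '[{"fingers":0.8,"dx":-0.009,"dy":-0.013,"dz":0.15,"ax":0,"ay":0,"az":0},{"fingers":0.8,"dx":-0.009,"dy":-0.013,"dz":0.3,"ax":0,"ay":0,"az":0},{"fingers":0.8,"dx":-0.009,"dy":-0.013,"dz":0.45,"ax":0,"ay":0,"az":0},{"fingers":0.8,"dx":-0.009,"dy":-0.013,"dz":0.51,"ax":0,"ay":0,"az":0},{"fingers":0.4,"dx":-0.009,"dy":-0.013,"dz":0.51,"ax":0,"ay":0,"az":0},{"fingers":0.4,"dx":-0.009,"dy":-0.013,"dz":0.51,"ax":0,"ay":0,"az":0},{"fingers":0.4,"dx":-0.009,"dy":-0.013,"dz":0.51,"ax":0,"ay":0,"az":0},{"fingers":0.4,"dx":-0.009,"dy":-0.013,"dz":0.51,"ax":0,"ay":0,"az":0}]'
python3 -m jog '[{"fingers":0,"dx":0,"dy":0,"dz":0,"ax":0,"ay":0,"az":0},{"fingers":0,"dx":0,"dy":0,"dz":0,"ax":0,"ay":0,"az":0},{"fingers":0,"dx":0,"dy":0,"dz":0,"ax":0,"ay":0,"az":0},{"fingers":0,"dx":0,"dy":0,"dz":0,"ax":0,"ay":0,"az":0},{"fingers":0,"dx":0,"dy":0,"dz":0,"ax":0,"ay":0,"az":0}]'
python3 plan.py 464,-315,50,109;python3 -c "
from bench import monitor;print(monitor.get_obs()['ft_torque'])"
```

```text
time: 16.85
eef_pos: [0.4642, -0.3163, 0.0511]
orientation: [3.141, 0.002, 1.909]
ft_force: [1.1, -0.2, -0.0]
grip_width: 0.0459
grip_force: 0.0
time: 17.27
eef_pos: [0.4639, -0.3161, 0.0504]
orientation: [3.141, 0.0, 1.909]
ft_force: [0.1, -0.6, 3.2]
grip_width: 0.0256
grip_force: 30.0
now [ 463.9 -316.1   50.4] [1.7999e+02 2.0000e-02 1.0938e+02] t 17.27
464,-315,50,109 d [0.0084 0.0036 0.0032] a [0.     0.0001 0.0011]
[ 0.0321117  -0.07889617 -0.05902534]
```

```bash
python3 -m jog '[{"fingers":0.6,"dx":0,"dy":0,"dz":0,"ax":0,"ay":0,"az":0},{"fingers":0.6,"dx":0,"dy":0,"dz":0,"ax":0,"ay":0,"az":0},{"fingers":0.6,"dx":0,"dy":0,"dz":0,"ax":0,"ay":0,"az":0},{"fingers":0.6,"dx":0,"dy":0,"dz":-0.2,"ax":0,"ay":0,"az":0},{"fingers":0.6,"dx":0,"dy":0,"dz":-0.4,"ax":0,"ay":0,"az":0},{"fingers":0.6,"dx":0,"dy":0,"dz":-0.4,"ax":0,"ay":0,"az":-0.1},{"fingers":0.6,"dx":0,"dy":0,"dz":-0.4,"ax":0,"ay":0,"az":-0.1},{"fingers":0.6,"dx":0,"dy":0,"dz":-0.4,"ax":0,"ay":0,"az":-0.1},{"fingers":0.6,"dx":0,"dy":0,"dz":-0.4,"ax":0,"ay":0,"az":-0.1},{"fingers":0.6,"dx":0,"dy":0,"dz":-0.4,"ax":0,"ay":0,"az":-0.1}]'
python3 -m jog '[{"fingers":0.6,"dx":0,"dy":0,"dz":0,"ax":0,"ay":0,"az":-0.15},{"fingers":0.6,"dx":0,"dy":0,"dz":0,"ax":0,"ay":0,"az":-0.15},{"fingers":0.6,"dx":0,"dy":0,"dz":0,"ax":0,"ay":0,"az":-0.15},{"fingers":0.6,"dx":0,"dy":0,"dz":0,"ax":0,"ay":0,"az":-0.15},{"fingers":0.6,"dx":0,"dy":0,"dz":0,"ax":0,"ay":0,"az":-0.15},{"fingers":0.6,"dx":0,"dy":0,"dz":0,"ax":0,"ay":0,"az":-0.15},{"fingers":0.6,"dx":0,"dy":0,"dz":0,"ax":0,"ay":0,"az":-0.15},{"fingers":0.6,"dx":0,"dy":0,"dz":0,"ax":0,"ay":0,"az":-0.15},{"fingers":0.6,"dx":0,"dy":0,"dz":0,"ax":0,"ay":0,"az":-0.15}]'
python3 plan.py 463.9,-316.1,49.5,199.4
```

```text
time: 18.1
eef_pos: [0.4637, -0.3159, 0.098]
orientation: [3.142, -0.0, 2.54]
ft_force: [0.1, -0.3, -0.0]
grip_width: 0.0529
grip_force: 0.0
time: 18.85
eef_pos: [0.4638, -0.3159, 0.098]
orientation: [3.141, -0.0, -2.804]
ft_force: [-0.1, 0.1, 0.4]
grip_width: 0.0532
grip_force: 0.0
now [ 463.8 -315.9   98. ] [ 1.7999e+02 -1.0000e-02 -1.6067e+02] t 18.85
463.9,-316.1,49.5,199.4 d [-0.0007 -0.0017  0.4038] a [ 0.     -0.     -0.0002]
```

```bash
python3 -m jog '[{"fingers":0.6,"dx":0,"dy":0,"dz":0.15,"ax":0,"ay":0,"az":0},{"fingers":0.6,"dx":0,"dy":0,"dz":0.3,"ax":0,"ay":0,"az":0},{"fingers":0.6,"dx":0,"dy":0,"dz":0.4,"ax":0,"ay":0,"az":0},{"fingers":0,"dx":0,"dy":0,"dz":0.4,"ax":0,"ay":0,"az":0},{"fingers":0,"dx":0,"dy":0,"dz":0.4,"ax":0,"ay":0,"az":0},{"fingers":0,"dx":0,"dy":0,"dz":0.4,"ax":0,"ay":0,"az":0},{"fingers":0,"dx":0,"dy":0,"dz":0.4,"ax":0,"ay":0,"az":0},{"fingers":0,"dx":0,"dy":0,"dz":0.4,"ax":0,"ay":0,"az":0},{"fingers":0,"dx":0,"dy":0,"dz":0.4,"ax":0,"ay":0,"az":0},{"fingers":0,"dx":0,"dy":0,"dz":0.4,"ax":0,"ay":0,"az":0}]'
python3 plan.py 463.9,-316.1,49.5,199.4;python3 -c "
from bench import monitor;print(monitor.get_obs()['ft_torque'])"
```

```text
time: 19.68
eef_pos: [0.4646, -0.3174, 0.051]
orientation: [-3.137, 0.001, -2.807]
ft_force: [2.6, -7.2, -3.3]
grip_width: 0.01
grip_force: 29.6
now [ 464.6 -317.4   51. ] [-1.7974e+02  7.0000e-02 -1.6081e+02] t 19.68
463.9,-316.1,49.5,199.4 d [0.0017 0.0123 0.0127] a [-0.0007  0.0002 -0.0006]
[-1.14870909 -0.40557953  0.00288509]
```

```bash
python3 -m jog '[{"fingers":0.4,"dx":0,"dy":0,"dz":0,"ax":0,"ay":0,"az":0},{"fingers":0.4,"dx":0,"dy":-0.018,"dz":0,"ax":0,"ay":0,"az":0},{"fingers":0.4,"dx":0,"dy":-0.018,"dz":0,"ax":0,"ay":0,"az":0},{"fingers":0,"dx":0,"dy":-0.018,"dz":0,"ax":0,"ay":0,"az":0},{"fingers":0,"dx":0,"dy":-0.018,"dz":0,"ax":0,"ay":0,"az":0},{"fingers":0,"dx":0,"dy":-0.018,"dz":0,"ax":0,"ay":0,"az":0},{"fingers":0,"dx":0,"dy":-0.018,"dz":0,"ax":0,"ay":0,"az":0},{"fingers":0,"dx":0,"dy":-0.018,"dz":0,"ax":0,"ay":0,"az":0},{"fingers":0,"dx":0,"dy":-0.018,"dz":0,"ax":0,"ay":0,"az":0},{"fingers":0,"dx":0,"dy":-0.018,"dz":0,"ax":0,"ay":0,"az":0}]'
python3 plan.py 463.9,-316.1,49.5,199.4;python3 -c "
from bench import monitor;print(monitor.get_obs()['ft_torque'])"
```

```text
time: 20.52
eef_pos: [0.4647, -0.3184, 0.0502]
orientation: [-3.141, 0.0, -2.807]
ft_force: [0.6, -3.9, -0.8]
grip_width: 0.0095
grip_force: 30.0
now [ 464.7 -318.4   50.2] [-1.7994e+02  2.0000e-02 -1.6081e+02] t 20.52
463.9,-316.1,49.5,199.4 d [-0.0002  0.0203  0.0059] a [-0.0002  0.     -0.0006]
[-0.53323896 -0.35022662 -0.05340689]
```

```bash
python3 -m jog '[{"fingers":0,"dx":0,"dy":0,"dz":-0.08,"ax":0,"ay":0,"az":0},{"fingers":0,"dx":0,"dy":0,"dz":-0.2,"ax":0,"ay":0,"az":0},{"fingers":0,"dx":0,"dy":0,"dz":-0.35,"ax":0,"ay":0,"az":0},{"fingers":0,"dx":0,"dy":0,"dz":-0.5,"ax":0,"ay":0,"az":0},{"fingers":0,"dx":0,"dy":0,"dz":-0.65,"ax":0,"ay":0,"az":0},{"fingers":0,"dx":0,"dy":0,"dz":-0.8,"ax":0,"ay":0,"az":0},{"fingers":0,"dx":0,"dy":0,"dz":-0.8,"ax":0,"ay":0,"az":0},{"fingers":0,"dx":0,"dy":0,"dz":-0.8,"ax":0,"ay":0,"az":0}]'
python3 plan.py 495,-240,145,180 530,-140,145,180 562,-45,145,180
```

```text
time: 21.18
eef_pos: [0.4645, -0.3178, 0.146]
orientation: [-3.142, 0.0, -2.806]
ft_force: [-0.5, 0.8, -2.2]
grip_width: 0.0097
grip_force: 30.0
now [ 464.5 -317.8  146. ] [-1.800e+02  1.000e-02 -1.608e+02] t 21.18
495,-240,145,180 d [-0.4534  0.5282  0.0087] a [0.     0.     0.0533]
530,-140,145,180 d [-0.2917  0.8333  0.    ] a [0. 0. 0.]
562,-45,145,180 d [-0.2667  0.7917  0.    ] a [0. 0. 0.]
```

```bash
python3 -m jog '[{"fingers":0,"dx":-0.15,"dy":0.18,"dz":0,"ax":0,"ay":0,"az":0.01},{"fingers":0,"dx":-0.3,"dy":0.36,"dz":0,"ax":0,"ay":0,"az":0.025},{"fingers":0,"dx":-0.453,"dy":0.528,"dz":0,"ax":0,"ay":0,"az":0.04},{"fingers":0,"dx":-0.453,"dy":0.528,"dz":0,"ax":0,"ay":0,"az":0.053},{"fingers":0,"dx":-0.453,"dy":0.528,"dz":0,"ax":0,"ay":0,"az":0.053},{"fingers":0,"dx":-0.453,"dy":0.528,"dz":0,"ax":0,"ay":0,"az":0.053}]'
python3 -m jog '[{"fingers":0,"dx":-0.08,"dy":0.25,"dz":0,"ax":0,"ay":0,"az":0},{"fingers":0,"dx":-0.18,"dy":0.5,"dz":0,"ax":0,"ay":0,"az":0},{"fingers":0,"dx":-0.29,"dy":0.83,"dz":0,"ax":0,"ay":0,"az":0},{"fingers":0,"dx":-0.29,"dy":0.83,"dz":0,"ax":0,"ay":0,"az":0},{"fingers":0,"dx":-0.29,"dy":0.83,"dz":0,"ax":0,"ay":0,"az":0}]'
python3 -m jog '[{"fingers":0,"dx":-0.08,"dy":0.25,"dz":0,"ax":0,"ay":0,"az":0},{"fingers":0,"dx":-0.18,"dy":0.5,"dz":0,"ax":0,"ay":0,"az":0},{"fingers":0,"dx":-0.265,"dy":0.75,"dz":0,"ax":0,"ay":0,"az":0},{"fingers":0,"dx":-0.265,"dy":0.79,"dz":0,"ax":0,"ay":0,"az":0},{"fingers":0,"dx":-0.265,"dy":0.79,"dz":0,"ax":0,"ay":0,"az":0},{"fingers":0,"dx":-0.265,"dy":0.79,"dz":0,"ax":0,"ay":0,"az":0},{"fingers":0,"dx":-0.265,"dy":0.79,"dz":0,"ax":0,"ay":0,"az":0}]'
python3 plan.py 562,-45,110,180
python3 - <<'E'
from bench import grab_frame
import cv2, numpy as np
i=grab_frame("scene")[:,:,::-1]; j=grab_frame("top")[:,:,::-1]
f=lambda a:cv2.resize(a,None,fx=6,fy=6,interpolation=cv2.INTER_CUBIC)
cv2.imwrite("pics/s4.png",f(i[140:240,260:380]))
E
```

```text
time: 21.68
eef_pos: [0.4946, -0.24, 0.1448]
orientation: [3.14, -0.002, -3.137]
ft_force: [0.2, -1.0, -0.4]
grip_width: 0.0099
grip_force: 30.0
time: 22.1
eef_pos: [0.5296, -0.1398, 0.1454]
orientation: [3.141, -0.001, -3.135]
ft_force: [-0.0, -1.0, -1.1]
grip_width: 0.0097
grip_force: 30.0
time: 22.68
eef_pos: [0.5609, -0.0477, 0.1459]
orientation: [-3.141, -0.0, -3.141]
ft_force: [-0.1, 0.0, -1.9]
grip_width: 0.0098
grip_force: 30.0
now [560.9 -47.7 145.9] [-1.7999e+02 -3.0000e-02 -1.7998e+02] t 22.68
562,-45,110,180 d [-0.0093  0.0222  0.2991] a [-0.     -0.0001  0.0001]
```

View pics/s4.png

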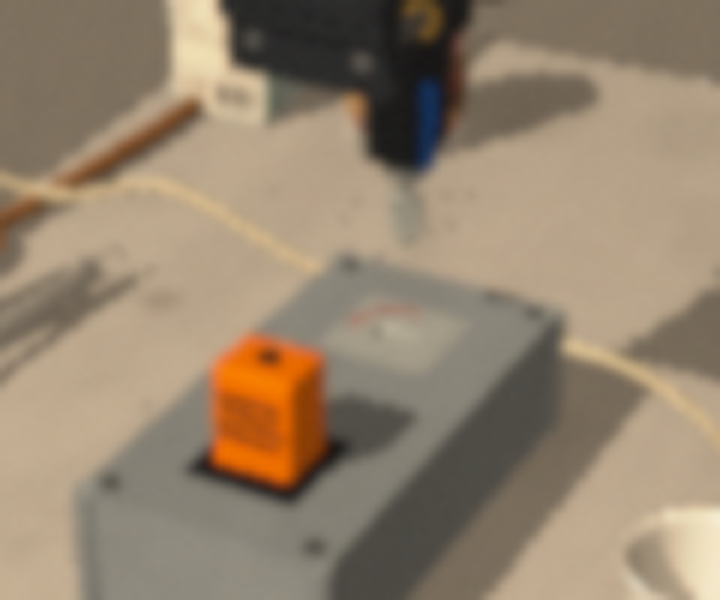

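The plug is seated on the socket plate at crop (270,415), and the key hangs vertical in the gripper with its tip at about (405,235). The keyway plate is at (395,335). Now aligning and descending.

```bash
python3 -m jog '[{"fingers":0,"dx":-0.009,"dy":0.02,"dz":0,"ax":0,"ay":0,"az":0},{"fingers":0,"dx":-0.009,"dy":0.02,"dz":0.1,"ax":0,"ay":0,"az":0},{"fingers":0,"dx":-0.009,"dy":0.02,"dz":0.2,"ax":0,"ay":0,"az":0},{"fingers":0,"dx":-0.009,"dy":0.02,"dz":0.29,"ax":0,"ay":0,"az":0},{"fingers":0,"dx":-0.009,"dy":0.02,"dz":0.33,"ax":0,"ay":0,"az":0},{"fingers":0,"dx":-0.009,"dy":0.02,"dz":0.33,"ax":0,"ay":0,"az":0},{"fingers":0,"dx":-0.009,"dy":0.02,"dz":0.33,"ax":0,"ay":0,"az":0}]'
python3 plan.py 562,-45,100,180
```

```text
time: 23.37
eef_pos: [0.5624, -0.0435, 0.1067]
orientation: [-3.142, 0.0, -3.14]
ft_force: [-0.1, -0.0, 0.4]
grip_width: 0.0098
grip_force: 30.0
now [562.4 -43.5 106.7] [-180.      0.   -179.89] t 23.37
562,-45,100,180 d [ 0.0036 -0.0123  0.0554] a [-0.      0.      0.0003]
```

```bash
python3 -m jog '[{"fingers":0,"dx":0,"dy":-0.013,"dz":0,"ax":0,"ay":0,"az":0},{"fingers":0,"dx":0,"dy":-0.013,"dz":0,"ax":0,"ay":0,"az":0},{"fingers":0,"dx":0,"dy":-0.013,"dz":0,"ax":0,"ay":0,"az":0},{"fingers":0,"dx":0,"dy":-0.013,"dz":0.03,"ax":0,"ay":0,"az":0},{"fingers":0,"dx":0,"dy":-0.013,"dz":0.055,"ax":0,"ay":0,"az":0},{"fingers":0,"dx":0,"dy":-0.013,"dz":0.055,"ax":0,"ay":0,"az":0},{"fingers":0,"dx":0,"dy":-0.013,"dz":0.055,"ax":0,"ay":0,"az":0}]'
python3 plan.py 562,-45.2,92,180; python3 -c "
from bench import monitor;print(monitor.get_obs()['ft_torque'])"
```

```text
time: 23.95
eef_pos: [0.5622, -0.0449, 0.0996]
orientation: [3.141, -0.001, -3.14]
ft_force: [-1.3, 0.1, -0.1]
grip_width: 0.0097
grip_force: 30.0
now [562.2 -44.9  99.6] [ 1.7999e+02 -3.0000e-02 -1.7988e+02] t 23.95
562,-45.2,92,180 d [ 0.0016 -0.0025  0.0634] a [ 0.     -0.0001  0.0003]
[ 0.07919304 -0.14623524  0.00772657]
```

```bash
python3 -m jog '[{"fingers":0,"dx":0,"dy":-0.002,"dz":0.03,"ax":0,"ay":0,"az":0},{"fingers":0,"dx":0,"dy":-0.002,"dz":0.05,"ax":0,"ay":0,"az":0},{"fingers":0,"dx":0,"dy":-0.002,"dz":0.06,"ax":0,"ay":0,"az":0},{"fingers":0,"dx":0,"dy":-0.002,"dz":0.07,"ax":0,"ay":0,"az":0},{"fingers":0,"dx":0,"dy":-0.002,"dz":0.07,"ax":0,"ay":0,"az":0}]'
python3 plan.py 562,-45.2,86,180; python3 -c "
from bench import monitor;print(monitor.get_obs()['ft_torque'])"
```

```text
time: 24.37
eef_pos: [0.5622, -0.0452, 0.0912]
orientation: [3.141, -0.0, -3.14]
ft_force: [0.1, -0.6, -1.2]
grip_width: 0.0094
grip_force: 30.0
now [562.2 -45.2  91.2] [ 1.7999e+02 -3.0000e-02 -1.7989e+02] t 24.37
562,-45.2,86,180 d [ 0.0017 -0.0002  0.0432] a [ 0.     -0.0001  0.0003]
[ 0.05526458 -0.1459732   0.00177413]
```

```bash
python3 -m jog '[{"fingers":0,"dx":0,"dy":0,"dz":0.015,"ax":0,"ay":0,"az":0},{"fingers":0,"dx":0,"dy":0,"dz":0.03,"ax":0,"ay":0,"az":0},{"fingers":0,"dx":0,"dy":0,"dz":0.042,"ax":0,"ay":0,"az":0},{"fingers":0,"dx":0,"dy":0,"dz":0.05,"ax":0,"ay":0,"az":0},{"fingers":0,"dx":0,"dy":0,"dz":0.055,"ax":0,"ay":0,"az":0},{"fingers":0,"dx":0,"dy":0,"dz":0.055,"ax":0,"ay":0,"az":0}]'
python3 -c "
from bench import monitor;print(monitor.get_obs()['ft_torque'])"
```

```text
time: 24.87
eef_pos: [0.5628, -0.0453, 0.0852]
orientation: [-3.141, 0.001, -3.14]
ft_force: [2.2, -0.2, 1.5]
grip_width: 0.0096
grip_force: 30.0
[ 0.08677403 -0.61192765 -0.01276574]
```

```bash
python3 -m jog '[{"fingers":0,"dx":-0.003,"dy":0,"dz":0.01,"ax":0,"ay":0,"az":0.004},{"fingers":0,"dx":-0.003,"dy":0,"dz":0.018,"ax":0,"ay":0,"az":-0.004},{"fingers":0,"dx":-0.003,"dy":0,"dz":0.026,"ax":0,"ay":0,"az":0.004},{"fingers":0,"dx":-0.003,"dy":0,"dz":0.034,"ax":0,"ay":0,"az":-0.004},{"fingers":0,"dx":-0.003,"dy":0,"dz":0.04,"ax":0,"ay":0,"az":0.004},{"fingers":0,"dx":-0.003,"dy":0,"dz":0.045,"ax":0,"ay":0,"az":-0.004},{"fingers":0,"dx":-0.003,"dy":0,"dz":0.045,"ax":0,"ay":0,"az":0},{"fingers":0,"dx":-0.003,"dy":0,"dz":0.045,"ax":0,"ay":0,"az":0}]'
python3 -c "
from bench import monitor;print(monitor.get_obs()['ft_torque'])"
```

```text
time: 25.53
eef_pos: [0.5633, -0.0454, 0.0805]
orientation: [-3.141, 0.002, -3.141]
ft_force: [1.2, 0.7, 6.4]
grip_width: 0.0097
grip_force: 30.0
[ 0.08988051 -0.25448652 -0.02033559]
```

```bash
python3 -m jog '[{"fingers":0,"dx":0,"dy":0,"dz":0.01,"ax":0,"ay":0,"az":0.004},{"fingers":0,"dx":0,"dy":0,"dz":0.018,"ax":0,"ay":0,"az":-0.004},{"fingers":0,"dx":0,"dy":0,"dz":0.026,"ax":0,"ay":0,"az":0.004},{"fingers":0,"dx":0,"dy":0,"dz":0.034,"ax":0,"ay":0,"az":-0.004},{"fingers":0,"dx":0,"dy":0,"dz":0.04,"ax":0,"ay":0,"az":0.004},{"fingers":0,"dx":0,"dy":0,"dz":0.045,"ax":0,"ay":0,"az":-0.004},{"fingers":0,"dx":0,"dy":0,"dz":0.045,"ax":0,"ay":0,"az":0},{"fingers":0,"dx":0,"dy":0,"dz":0.045,"ax":0,"ay":0,"az":0}]'
python3 -c "
from bench import monitor;print(monitor.get_obs()['ft_torque'])"
```

```text
time: 26.2
eef_pos: [0.5632, -0.0454, 0.0751]
orientation: [-3.141, 0.002, -3.141]
ft_force: [-0.6, 0.3, 6.8]
grip_width: 0.0094
grip_force: 30.0
[ 0.02448307 -0.14611203  0.02191731]
```

Expected home is a TCP height of about 70.2 mm.

```bash
python3 -m jog '[{"fingers":0,"dx":0,"dy":0,"dz":0.01,"ax":0,"ay":0,"az":0.004},{"fingers":0,"dx":0,"dy":0,"dz":0.018,"ax":0,"ay":0,"az":-0.004},{"fingers":0,"dx":0,"dy":0,"dz":0.026,"ax":0,"ay":0,"az":0.004},{"fingers":0,"dx":0,"dy":0,"dz":0.034,"ax":0,"ay":0,"az":-0.004},{"fingers":0,"dx":0,"dy":0,"dz":0.04,"ax":0,"ay":0,"az":0.004},{"fingers":0,"dx":0,"dy":0,"dz":0.045,"ax":0,"ay":0,"az":-0.004},{"fingers":0,"dx":0,"dy":0,"dz":0.045,"ax":0,"ay":0,"az":0},{"fingers":0,"dx":0,"dy":0,"dz":0.045,"ax":0,"ay":0,"az":0}]'
python3 -c "
from bench import monitor;print(monitor.get_obs()['ft_torque'])"
```

```text
time: 26.87
eef_pos: [0.5632, -0.0453, 0.0699]
orientation: [-3.141, 0.002, -3.141]
ft_force: [-0.2, 0.3, 10.8]
grip_width: 0.0096
grip_force: 30.0
[ 0.31889906 -0.04231767  0.05086643]
```

```bash
python3 -m jog '[{"fingers":0,"dx":0,"dy":0,"dz":0.006,"ax":0,"ay":0,"az":0.004},{"fingers":0,"dx":0,"dy":0,"dz":0.01,"ax":0,"ay":0,"az":-0.004},{"fingers":0,"dx":0,"dy":0,"dz":0.01,"ax":0,"ay":0,"az":0},{"fingers":0,"dx":0,"dy":0,"dz":0.01,"ax":0,"ay":0,"az":0}]'
```

```text
time: 27.2
eef_pos: [0.5634, -0.0453, 0.0698]
orientation: [-3.141, 0.002, -3.14]
ft_force: [-4.2, 1.6, 20.0]
grip_width: 0.0096
grip_force: 30.0
```

The collar is home: 20 N down with no further travel. Now turning clockwise in two stages.

```bash
python3 -m jog '[{"fingers":0,"dx":0,"dy":0,"dz":-0.004,"ax":0,"ay":0,"az":0.014},{"fingers":0,"dx":0,"dy":0,"dz":-0.004,"ax":0,"ay":0,"az":0.028},{"fingers":0,"dx":0,"dy":0,"dz":-0.004,"ax":0,"ay":0,"az":0.042},{"fingers":0,"dx":0,"dy":0,"dz":-0.004,"ax":0,"ay":0,"az":0.056},{"fingers":0,"dx":0,"dy":0,"dz":-0.004,"ax":0,"ay":0,"az":0.07},{"fingers":0,"dx":0,"dy":0,"dz":-0.004,"ax":0,"ay":0,"az":0.084},{"fingers":0,"dx":0,"dy":0,"dz":-0.004,"ax":0,"ay":0,"az":0.098},{"fingers":0,"dx":0,"dy":0,"dz":-0.004,"ax":0,"ay":0,"az":0.112},{"fingers":0,"dx":0,"dy":0,"dz":-0.004,"ax":0,"ay":0,"az":0.125},{"fingers":0,"dx":0,"dy":0,"dz":-0.004,"ax":0,"ay":0,"az":0.125}]'
python3 -c "
from bench import monitor;print(monitor.get_obs()['ft_torque'])"
```

```text
time: 28.03
eef_pos: [0.5637, -0.0451, 0.0699]
orientation: [3.14, 0.003, 2.354]
ft_force: [-0.8, 2.3, 13.6]
grip_width: 0.0098
grip_force: 30.0
[0.47360913 0.02313431 0.01351606]
```

```bash
python3 -m jog '[{"fingers":0,"dx":0,"dy":0,"dz":0,"ax":0,"ay":0,"az":0.014},{"fingers":0,"dx":0,"dy":0,"dz":0,"ax":0,"ay":0,"az":0.028},{"fingers":0,"dx":0,"dy":0,"dz":0,"ax":0,"ay":0,"az":0.042},{"fingers":0,"dx":0,"dy":0,"dz":0,"ax":0,"ay":0,"az":0.056},{"fingers":0,"dx":0,"dy":0,"dz":0,"ax":0,"ay":0,"az":0.07},{"fingers":0,"dx":0,"dy":0,"dz":0,"ax":0,"ay":0,"az":0.084},{"fingers":0,"dx":0,"dy":0,"dz":0,"ax":0,"ay":0,"az":0.098},{"fingers":0,"dx":0,"dy":0,"dz":0,"ax":0,"ay":0,"az":0.112},{"fingers":0,"dx":0,"dy":0,"dz":0,"ax":0,"ay":0,"az":0.125},{"fingers":0,"dx":0,"dy":0,"dz":0,"ax":0,"ay":0,"az":0.125}]'
python3 -c "
from bench import monitor;print(monitor.get_obs()['ft_torque'])"
python3 -m jog '[{"fingers":0,"dx":0,"dy":0,"dz":0,"ax":0,"ay":0,"az":0.008},{"fingers":0,"dx":0,"dy":0,"dz":0,"ax":0,"ay":0,"az":0.016},{"fingers":0,"dx":0,"dy":0,"dz":0,"ax":0,"ay":0,"az":0.022},{"fingers":0,"dx":0,"dy":0,"dz":0,"ax":0,"ay":0,"az":0.022},{"fingers":0,"dx":0,"dy":0,"dz":0,"ax":0,"ay":0,"az":0.022}]'
python3 - <<'E'
from bench import monitor,grab_frame
import cv2
print(monitor.get_obs()['ft_torque'])
i=grab_frame("scene")[:,:,::-1]; cv2.imwrite("pics/s5.png",cv2.resize(i[140:240,260:380],None,fx=6,fy=6,interpolation=cv2.INTER_CUBIC))
E
```

```text
time: 28.87
eef_pos: [0.5635, -0.0455, 0.0699]
orientation: [3.139, 0.001, 1.569]
ft_force: [-2.3, -0.2, 13.5]
grip_width: 0.0099
grip_force: 30.0
[0.06216669 0.22653102 0.0848268 ]
time: 29.28
eef_pos: [0.5636, -0.0455, 0.0699]
orientation: [3.139, 0.001, 1.435]
ft_force: [-2.1, 0.7, 14.4]
grip_width: 0.0094
grip_force: 30.0
[0.02529514 0.21392464 0.06837481]
```

View pics/s5.png

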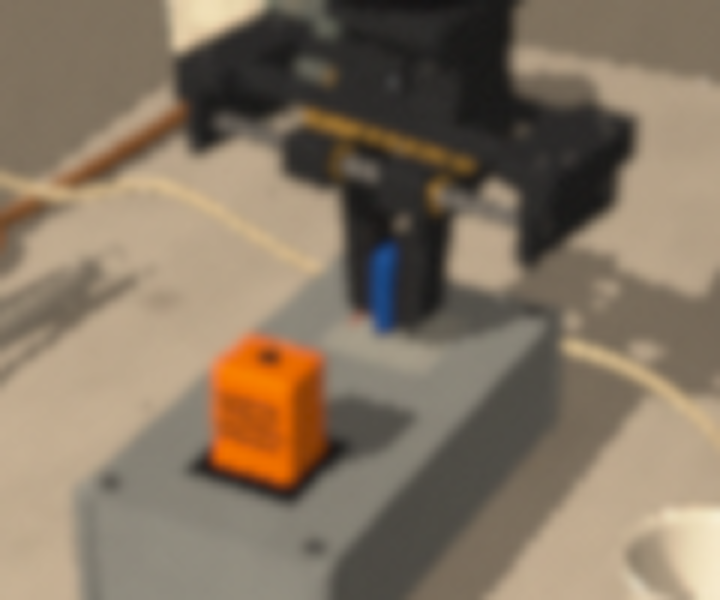

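The key is turned and still gripped (bow at crop (385,285)), and the plug is still seated. I'll add a few degrees to feel for the stop.

```bash
python3 -m jog '[{"fingers":0,"dx":0,"dy":0,"dz":0,"ax":0,"ay":0,"az":0.006},{"fingers":0,"dx":0,"dy":0,"dz":0,"ax":0,"ay":0,"az":0.012},{"fingers":0,"dx":0,"dy":0,"dz":0,"ax":0,"ay":0,"az":0.012},{"fingers":0,"dx":0,"dy":0,"dz":0,"ax":0,"ay":0,"az":0.012}]'
python3 -c "
from bench import monitor;print(monitor.get_obs()['ft_torque'])"
```

```text
time: 29.67
eef_pos: [0.5636, -0.0455, 0.0698]
orientation: [3.139, 0.001, 1.36]
ft_force: [-1.2, -0.1, 13.3]
grip_width: 0.0096
grip_force: 30.0
[-0.02140241  0.1938749   0.36246006]
```

The torque jumped to 0.36 N m, so the barrel is at its stop with the key held. Handing in.

```bash
python3 -c "
from bench import job;print(job.sign_off())"
```

```text
the job is handed in; nothing more can be done
None
```

I handed the job in at about 30 s: the plug is home and released, and the key is seated with its collar on the plate, turned clockwise to the barrel's stop and still gripped. I kept clear of the ramekin, the tin and the jam jar. The hand-in gave no verdict.

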